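# Press the turmeric canister's lid shut

### The job

Both spice canisters have been left with their flip-top lids open. With the fingertips, gently press the lid with the yellow dot down until it is fully shut, then take the hand away, leaving that canister standing where it is. Pick nothing up, do not touch the canister with the red dot (its lid stays open), and leave the bowls, plate and ladle where they are.

Things in the scene. Friction and masses are not known exactly. Their poses are not given: they have to be found in the camera images.
- yellow_can: The aluminium canister to be closed. The wall is 84 mm across and 115 mm high, 3 mm thick and open at the top; a yellow band runs round it. Loose, about 0.6 kg. Origin at the centre of its underside, z up, +x towards the lid's hinge.
- yellow_lid (a joint): angle of the yellow-dotted lid, rad: 0 fully shut (level), growing as it stands open; it starts between 0.55 and 0.95. The lid is a disc 86 mm across, 6 mm thick, its free edge (thumb tab) 100 mm from the hinge. A stiff hinge (0.06 N m) keeps it at whatever angle it is left; there is no spring or latch, only a slightly springy seat: when pressed near its middle by 10 N it gives some 2.5 mm and comes back to about 0 when let go.
- yellow_dot (a point): centre of the yellow dot, 40 mm across, on the lid's upper face, 46 mm from the hinge; with the lid shut it is 121 mm above the platform.
- yellow_hinge (a point): middle of the yellow-dotted lid's hinge line, 46 mm from the canister's axis and 117 mm above the platform; the lid's upper face lies 4 mm above the hinge line when shut. Seen from above, the lid runs from here across the canister's mouth.
- red_can: A second, like aluminium canister, to be left open and untouched. The wall is 84 mm across and 115 mm high, 3 mm thick and open at the top; a red band runs round it. Loose, about 0.6 kg. Origin at the centre of its underside, z up, +x towards the lid's hinge.
- red_lid (a joint): angle of the red-dotted lid, rad: 0 fully shut (level), growing as it stands open; it starts between 0.55 and 0.95. The lid is a disc 86 mm across, 6 mm thick, its free edge (thumb tab) 100 mm from the hinge. A stiff hinge (0.06 N m) keeps it at whatever angle it is left; there is no spring or latch, only a slightly springy seat: when pressed near its middle by 10 N it gives some 2.5 mm and comes back to about 0 when let go.
- red_dot (a point): centre of the red dot, 40 mm across, on the lid's upper face, 46 mm from the hinge; with the lid shut it is 121 mm above the platform.
- red_hinge (a point): middle of the red-dotted lid's hinge line, 46 mm from the canister's axis and 117 mm above the platform; the lid's upper face lies 4 mm above the hinge line when shut. Seen from above, the lid runs from here across the canister's mouth.
- bowl_a: blue plastic bowl between the canisters, loose, 110 mm across the rim, 48 mm high; origin under its centre.
- bowl_b: blue plastic bowl out to the robot's left, loose, 110 mm across the rim, 48 mm high; origin under its centre.
- plate: round steel plate, loose, 180 mm across, 14 mm high, beyond the gap between the canisters; origin under its centre.
- ladle: wooden ladle lying out to the robot's right, loose, 260 mm long along its x (handle to -x), under 50 mm high; origin under its middle.
There are look-alikes about, which are no part of the job. Leave any purple look-alike of the yellow_can alone.

How it is judged:
On the way:
1. the fingers touch the yellow-dotted canister's lid while it is open (contact force between the fingers and yellow_can above 0.2 N and value of joint yellow_lid above 0.2 rad), for 0.02 s.
At the end, for the whole second after the job is handed in: The yellow-dotted lid is shut to within 0.06 rad (5 mm at its free edge), its canister upright, at rest and within 20 mm of where it stood; the red-dotted lid is still open (over 0.45 rad), its canister within 10 mm, and bowls, plate and ladle within 20 mm of where they were (value of joint yellow_lid below 0.06 rad and value of joint red_lid above 0.45 rad and distance of each of yellow_can, bowl_a, bowl_b, plate, ladle from where it was at the start of the episode below 0.02 m and angle between yellow_can's own z axis and vertical below 0.05 rad and linear speed of yellow_can below 0.02 m/s and distance of red_can from where it was at the start of the episode below 0.01 m); the robot touches nothing.
It fails at once if the red-dotted canister or its lid is touched (contact force between any of the arm, the fingers and red_can above 0.5 N).
It fails at once if the yellow-dotted canister is lifted by more than 15 mm or tipped (height (world z) of yellow_can above 0.015 m or angle between yellow_can's own z axis and vertical above 0.3 rad).
It fails at once if the yellow-dotted canister is pressed harder than 25 N (contact force between any of the arm, the fingers and yellow_can above 25 N).
It fails at once if a bowl, the plate or the ladle is shifted by more than 20 mm (distance of any of bowl_a, bowl_b, plate, ladle from where it was at the start of the episode above 0.02 m).
It also fails if it takes over 32 s, if anything falls off the work surface, if the arm or the gripper's body presses on something with over 40 N, if the wrist force passes 120 N, or if a joint passes its speed limit or range.

### The arm

A 7-joint arm with a two-finger parallel gripper is mounted at the origin on the work surface. World frame = base frame: x ahead of the robot, y to its left, z up, the work surface at z = 0. Lengths are in m, angles in rad, forces in N, time in s.
With the tool pointing down it reaches from about 0.425 to 0.975 m from the base axis. Payload 16.7 kg.
Tool frame: the origin (TCP) lies at the very end of the fingers, on their centre line; the grasp point (between the pads) lies manip.pinch_z behind it (manip.pinch_z is the distance from the TCP to the grasp point, in m); z points along the fingers, y is the line along which they close (so a half turn about z gives the same grasp; the last joint's range is limited). The gripper opens to 85 mm and grips with 20 to 120 N. Pads are 22 mm wide; open, the fingers measure 114 mm over their backs; the gripper's body (76 mm by 85 mm) begins 54 mm behind the grasp point. The pads swing forward as they close: fully open they stand 13 mm farther back than shut.
Start: joints at [-1.312, 0.426, 0.074, 1.606, -0.034, 1.111, -0.067], TCP at [0.268, 0.619, 0.231] pointing down, gripper open.
Joint ranges: [-2.85, 2.85], [-0.5, 2.14], [-1.23, 1.37], [0.21, 2.46], [-1.02, 4.16], [0.16, 2.05], [-2.73, 2.73]. Speed limits (rad/s): [1.89, 1.89, 2.39, 2.39, 3.01, 3.01, 3.01].

### API

Orientations are given as a 3x3 rotation matrix whose columns are the frame's x, y, z axes.
In Python, from cell import manip gives the robot as it stands. The module is installed in compiled form; this text tells all that it offers.
- The arm moves only by the shell command python3 -m creep 'ROWS'. ROWS is JSON, a list of rows, each an object with "slide": the shift along the tool's x, y, z in cm, a list of three; "rot": the turn, a rotation vector about the tool's x, y, z in degrees, a list of three; "hand": the finger opening in cm, from 0 to 8.54. A call has exactly 10 rows; each row is the pose to reach, as a shift and turn from the pose commanded when the call began, along the tool's axes at that moment; what a row does not reach only later rows make up. A row lasts 1/12 s, in which the tool goes at most 41.7 mm and 7.16 degrees, less where a joint would pass 70% of its speed; a pose out of reach is approached as far as the arm can. A call with a gripper value outside its range is refused whole. The fingers move at their own pace and stop on an object; the grip force is fixed at half the most. Time passes only in rows, so rows that repeat a pose let the fingers close, or fill a call up. It gives the time, the measured TCP pose, the force, the opening and the grip force at its end, in the units of the state.
- manip.read_state(): the state, without advancing time (a new reading comes with each control period).
- manip.camera(name): name is "scene" or "top"; returns a dict with "image" (384x512x3 uint8, red, green, blue), "mtx" (3x3 intrinsics, pixels), "k1" (the pictures are not rectified: a ray, as slopes to the right and down, at radius r is drawn at 1 + k1 r^2 times it, then the intrinsics apply), "camera_from_world" (4x4, takes a point from world to camera coordinates). Camera axes: x right, y down, z forward; pixel columns grow to the right and rows downward; lengths in m; the calibration is good to about 2 mm. A picture is of the moment at which its call begins. There is no depth.
- manip.hand_in(): hands the job in; it is judged then, once.
The state is a dict: "t": time; "joint_positions": joint angles; "qvel": joint speeds; "joint_torque": joint torques, N m; "tcp_pos": TCP position; "eef_rot": TCP orientation; "contact_force": force on the tool from outside, world axes, zero at the start; "torque": the same for the moment, N m; "gripper_width": finger opening in m; "grip_force": force on a finger pad.
Only numpy, scipy, OpenCV 4.12 (cv2) and the standard library are available. Lean on these libraries where they do the work, as an engineer would, in place of code of your own. Each camera call takes 0.05 s, during which the arm holds its last target. There are 200 camera calls.

## Working session

There is one attempt and no reset: what is moved stays moved. The work goes in short steps, Python scripts to look and compute and a shell command to move; the robot and the scene stay as the last step left them, time stands still between calls to the robot, and variables do not carry over. Pictures are saved under pics/ and viewed, at most 10 in all, crops included, and the job is handed in when it is done.

```bash
mkdir -p pics
cat > h.py <<'E'
import numpy as np, cv2, pickle
from cell import manip
def snap(n,f):
    c=manip.camera(n); cv2.imwrite(f'pics/{f}.png',c['image'][:,:,::-1]); pickle.dump(c,open(f'pics/{f}.pkl','wb')); return c
def ray(c,u,v):
    K=np.array(c['mtx']);d=np.array([(u-K[0,2])/K[0,0],(v-K[1,2])/K[1,1]]);s=d.copy()
    for _ in range(30): s=d/(1+c['k1']*(s@s))
    T=np.array(c['camera_from_world']);R=T[:3,:3]
    return -R.T@T[:3,3], R.T@np.array([s[0],s[1],1])
def at_z(c,u,v,z):
    o,d=ray(c,u,v); return o+d*(z-o[2])/d[2]
def proj(c,p):
    T=np.array(c['camera_from_world']);q=T[:3,:3]@np.array(p)+T[:3,3];s=q[:2]/q[2];s=s*(1+c['k1']*(s@s));K=np.array(c['mtx'])
    return K[0,0]*s[0]+K[0,2],K[1,1]*s[1]+K[1,2]
def tri(c1,p1,c2,p2):
    o1,d1=ray(c1,*p1);o2,d2=ray(c2,*p2)
    t=np.linalg.lstsq(np.c_[d1,-d2],o2-o1,rcond=None)[0]
    a=o1+t[0]*d1;b=o2+t[1]*d2; return (a+b)/2,np.linalg.norm(a-b)
E
python3 - <<'E'
from h import *
for n in('scene','top'):
    c=snap(n,n+'0');print(n,np.linalg.inv(c['camera_from_world'])[:3,3])
s=manip.read_state();print(s['t'],s['tcp_pos'],s['eef_rot'],manip.pinch_z)
E
```

```text
scene [1.4883375  0.55575407 1.52691944]
top [ 0.33588702 -0.02537791  1.55577807]
0.1 [0.26820743 0.61902231 0.23069408] [[-9.17591608e-01  3.97524221e-01 -3.66446747e-04]
 [ 3.97524378e-01  9.17590968e-01 -1.08781166e-03]
 [-9.61832559e-05 -1.14383836e-03 -9.99999341e-01]] 0.0187
```

View pics/scene0.png

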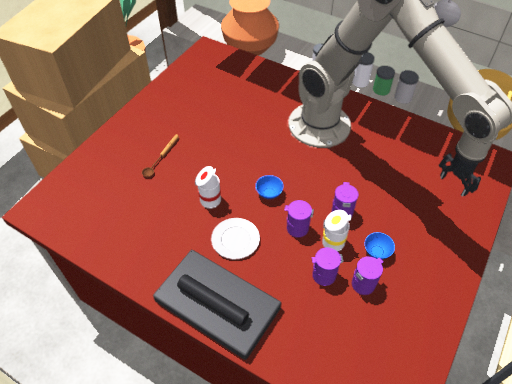

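View pics/top0.png

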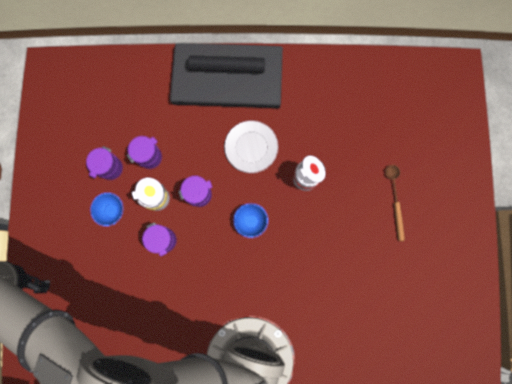

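The scene shows the yellow-dotted can at about (336,230), ringed by four purple ones. The top view shows its dot at (150,191), with the red can at (310,172). I'll zoom in on the yellow can next.

Run:
```python
from h import *
a=cv2.imread('pics/scene0.png')[175:300,280:400];b=cv2.imread('pics/top0.png')[130:260,80:215]
f=lambda x:cv2.resize(x,(400,400*x.shape[0]//x.shape[1]),interpolation=cv2.INTER_CUBIC)
a=f(a);b=f(b);h=min(len(a),len(b));cv2.imwrite('pics/z.png',np.hstack([a[:h],b[:h]]))
for n in('scene0','top0'):
    im=cv2.imread(f'pics/{n}.png');hsv=cv2.cvtColor(im,cv2.COLOR_BGR2HSV)
    m=cv2.inRange(hsv,(22,120,120),(35,255,255));k,l,st,ce=cv2.connectedComponentsWithStats(m)
    print(n,[(s[:5].tolist(),c.round(1)) for s,c in zip(st[1:],ce[1:]) if s[4]>8])
```

```text
scene0 [([332, 216, 9, 8, 51], array([335.6, 219.6])), ([323, 231, 23, 15, 85], array([332.9, 241. ]))]
top0 [([145, 187, 9, 9, 61], array([149.3, 190.7]))]
```

View pics/z.png

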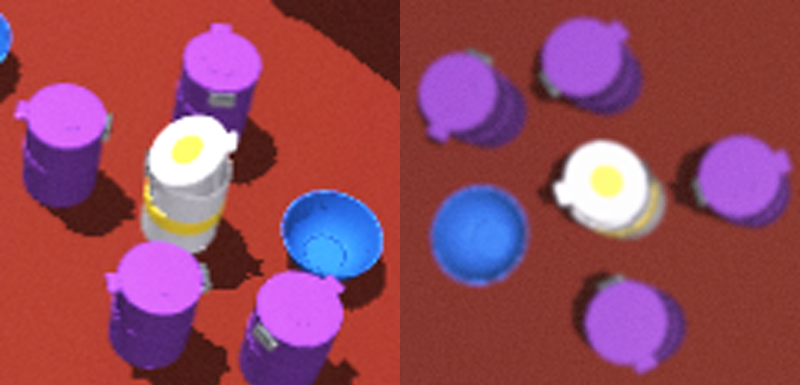

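Run:
```python
from h import *
from scipy.optimize import least_squares
S=pickle.load(open('pics/scene0.pkl','rb'));T=pickle.load(open('pics/top0.pkl','rb'))
D=[(335.6,219.6),(149.3,190.7)];B=[(350.5,217.3),(134.5,195.8)]
print('dot',tri(S,D[0],T,D[1]));print('tab',tri(S,B[0],T,B[1]))
def pts(p):
    x,y,w,q=p;e=np.array([np.cos(w),np.sin(w),0]);z=np.array([0,0,1]);h=np.array([x,y,.117])+.046*e
    r=-e*np.cos(q)+z*np.sin(q);n=e*np.sin(q)+z*np.cos(q);return h,h+.046*r+.004*n,h+.098*r+.001*n
def f(p):
    h,d,t=pts(p);return np.r_[proj(S,d)-np.array(D[0]),proj(T,d)-np.array(D[1]),proj(S,t)-np.array(B[0]),proj(T,t)-np.array(B[1])]
d0=tri(S,D[0],T,D[1])[0]
R=min((least_squares(f,[d0[0],d0[1],w,.7],bounds=([-2,-2,-9,0.5],[2,2,9,1])) for w in(-3,-1.5,0,1.5)),key=lambda r:r.cost)
print('fit',R.x,R.cost,R.fun.round(1));print(*pts(R.x))
im=cv2.imread('pics/top0.png');hsv=cv2.cvtColor(im,cv2.COLOR_BGR2HSV)
m=cv2.inRange(hsv,(130,100,150),(160,255,255));k,l,st,ce=cv2.connectedComponentsWithStats(m)
for s,c in zip(st[1:],ce[1:]):
    if s[4]>50: print('purple',c,at_z(T,*c,.121))
print('bowl',at_z(T,106,209,.048)); print(at_z(T,315,167,.16))
```

```text
dot (array([0.53693975, 0.31144858, 0.14794131]), np.float64(0.0009586283571010482))
tab (array([0.51712034, 0.35364626, 0.16840453]), np.float64(0.00324093642814622))
fit [ 0.53266265  0.31999132 -1.14186631  0.55714737] 0.4668764221327481 [ 0.2  0.5  0.3  0.2 -0.5 -0.2 -0.5  0.1]
[0.55179396 0.2781584  0.117     ] [0.53643559 0.31174134 0.14471836] [0.51741982 0.3533216  0.16966795]
purple [141.70517241 148.58103448] [0.67654606 0.34924654 0.121     ]
purple [ 98.99648506 161.31810193] [0.63460755 0.48718945 0.121     ]
purple [195.06487342 189.10601266] [0.54665583 0.17341321 0.121     ]
purple [156.58604651 239.17209302] [0.3890291  0.28940175 0.121     ]
bowl [0.48864373 0.47939802 0.048     ]
[ 0.6117256  -0.19809479  0.16      ]
```

```bash
python3 -m creep '[{"slide":[-2,-1,0],"rot":[0,0,0],"hand":0},{"slide":[-4.5,-2,0],"rot":[0,0,0],"hand":0},{"slide":[-7,-3.2,0],"rot":[0,0,0],"hand":0},{"slide":[-9.5,-4.4,0],"rot":[0,0,0],"hand":0},{"slide":[-12,-5.5,0],"rot":[0,0,0],"hand":0},{"slide":[-14.5,-6.6,0],"rot":[0,0,0],"hand":0},{"slide":[-17,-7.7,0],"rot":[0,0,0],"hand":0},{"slide":[-19,-8.7,0],"rot":[0,0,0],"hand":0},{"slide":[-20,-9.1,0],"rot":[0,0,0],"hand":0},{"slide":[-20,-9.1,0],"rot":[0,0,0],"hand":0}]'
```

```text
t: 0.93
tcp_pos: [0.4176, 0.4542, 0.2312]
eef_rot: [[-0.916, 0.401, 0.0], [0.401, 0.916, -0.001], [-0.001, -0.001, -1.0]]
contact_force: [0.3, 0.1, 0.2]
gripper_width: 0.0003
grip_force: 0.0
```

```bash
python3 -m creep '[{"slide":[-2,-1,0],"rot":[0,0,0],"hand":0},{"slide":[-4,-1.9,0],"rot":[0,0,0],"hand":0},{"slide":[-6,-2.8,0],"rot":[0,0,0],"hand":0},{"slide":[-8,-3.7,0],"rot":[0,0,0],"hand":0},{"slide":[-10,-4.6,0],"rot":[0,0,0],"hand":0},{"slide":[-12,-5.5,0],"rot":[0,0,0],"hand":0},{"slide":[-14,-6.4,0],"rot":[0,0,0],"hand":0},{"slide":[-15.3,-7,0],"rot":[0,0,0],"hand":0},{"slide":[-15.3,-7,0],"rot":[0,0,0],"hand":0},{"slide":[-15.3,-7,0],"rot":[0,0,0],"hand":0}]'
python3 - <<'E'
from h import *
c=snap('scene','s1');t=snap('top','t1')
cv2.imwrite('pics/z1.png',cv2.resize(np.hstack([c['image'][130:310,260:420],t['image'][100:280,60:220]])[:,:,::-1],(800,450),interpolation=cv2.INTER_CUBIC))
E
```

```text
t: 1.77
tcp_pos: [0.5279, 0.332, 0.231]
eef_rot: [[-0.918, 0.398, -0.001], [0.398, 0.918, 0.0], [0.001, -0.0, -1.0]]
contact_force: [0.6, -0.4, -0.2]
gripper_width: 0.0001
grip_force: 0.0
```

View pics/z1.png

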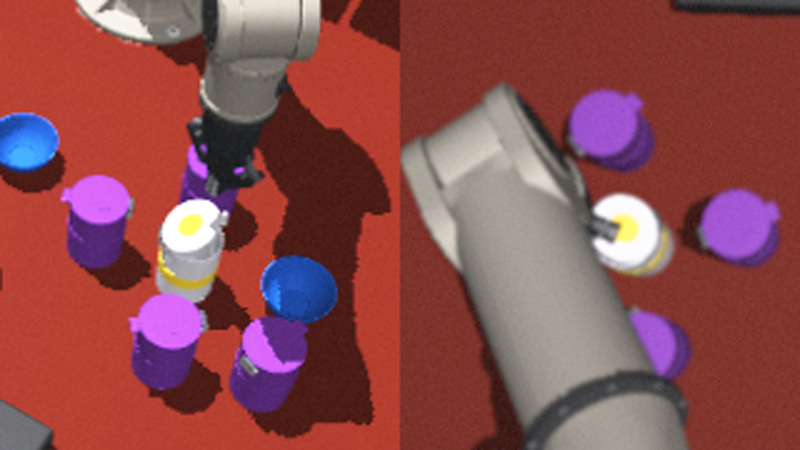

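The closed fingertips hang over the tab side of the lid, at about (605,225) in the top crop, and clear of the neighbours. I'll come down slowly.

```bash
python3 -m creep '[{"slide":[0,0,1],"rot":[0,0,0],"hand":0},{"slide":[0,0,2.5],"rot":[0,0,0],"hand":0},{"slide":[0,0,4],"rot":[0,0,0],"hand":0},{"slide":[0,0,5],"rot":[0,0,0],"hand":0},{"slide":[0,0,5.5],"rot":[0,0,0],"hand":0},{"slide":[0,0,5.8],"rot":[0,0,0],"hand":0},{"slide":[0,0,6.1],"rot":[0,0,0],"hand":0},{"slide":[0,0,6.3],"rot":[0,0,0],"hand":0},{"slide":[0,0,6.5],"rot":[0,0,0],"hand":0},{"slide":[0,0,6.7],"rot":[0,0,0],"hand":0}]'; python3 -m creep '[{"slide":[0,0,0.2],"rot":[0,0,0],"hand":0},{"slide":[0,0,0.4],"rot":[0,0,0],"hand":0},{"slide":[0,0,0.6],"rot":[0,0,0],"hand":0},{"slide":[0,0,0.8],"rot":[0,0,0],"hand":0},{"slide":[0,0,1],"rot":[0,0,0],"hand":0},{"slide":[0,0,1.2],"rot":[0,0,0],"hand":0},{"slide":[0,0,1.4],"rot":[0,0,0],"hand":0},{"slide":[0,0,1.6],"rot":[0,0,0],"hand":0},{"slide":[0,0,1.8],"rot":[0,0,0],"hand":0},{"slide":[0,0,2],"rot":[0,0,0],"hand":0}]'
```

```text
t: 2.7
tcp_pos: [0.5284, 0.3314, 0.1646]
eef_rot: [[-0.918, 0.398, 0.001], [0.398, 0.918, 0.0], [-0.0, 0.001, -1.0]]
contact_force: [-0.6, 0.7, 0.9]
gripper_width: -0.0005
grip_force: 0.0
t: 3.53
tcp_pos: [0.5282, 0.3313, 0.1441]
eef_rot: [[-0.918, 0.398, -0.0], [0.398, 0.918, -0.0], [0.0, -0.0, -1.0]]
contact_force: [-0.3, 0.1, 1.2]
gripper_width: -0.0
grip_force: 0.2
```

```bash
python3 -m creep '[{"slide":[0,0,0.2],"rot":[0,0,0],"hand":0},{"slide":[0,0,0.4],"rot":[0,0,0],"hand":0},{"slide":[0,0,0.6],"rot":[0,0,0],"hand":0},{"slide":[0,0,0.8],"rot":[0,0,0],"hand":0},{"slide":[0,0,1],"rot":[0,0,0],"hand":0},{"slide":[0,0,1.2],"rot":[0,0,0],"hand":0},{"slide":[0,0,1.4],"rot":[0,0,0],"hand":0},{"slide":[0,0,1.6],"rot":[0,0,0],"hand":0},{"slide":[0,0,1.8],"rot":[0,0,0],"hand":0},{"slide":[0,0,2],"rot":[0,0,0],"hand":0}]'; python3 -m creep '[{"slide":[0,0,0.05],"rot":[0,0,0],"hand":0},{"slide":[0,0,0.1],"rot":[0,0,0],"hand":0},{"slide":[0,0,0.15],"rot":[0,0,0],"hand":0},{"slide":[0,0,0.2],"rot":[0,0,0],"hand":0},{"slide":[0,0,0.25],"rot":[0,0,0],"hand":0},{"slide":[0,0,0.3],"rot":[0,0,0],"hand":0},{"slide":[0,0,0.3],"rot":[0,0,0],"hand":0},{"slide":[0,0,0.3],"rot":[0,0,0],"hand":0},{"slide":[0,0,0.3],"rot":[0,0,0],"hand":0},{"slide":[0,0,0.3],"rot":[0,0,0],"hand":0}]'
```

```text
t: 4.37
tcp_pos: [0.5282, 0.3313, 0.1241]
eef_rot: [[-0.918, 0.398, -0.0], [0.398, 0.918, 0.0], [0.0, 0.0, -1.0]]
contact_force: [0.2, 0.3, -0.2]
gripper_width: -0.0001
grip_force: 0.3
t: 5.2
tcp_pos: [0.5282, 0.3312, 0.1213]
eef_rot: [[-0.918, 0.398, -0.0], [0.398, 0.918, -0.0], [-0.0, -0.0, -1.0]]
contact_force: [-0.1, -1.3, 0.6]
gripper_width: -0.0002
grip_force: 0.0
```

```bash
python3 -m creep '[{"slide":[0,0,0.03],"rot":[0,0,0],"hand":0},{"slide":[0,0,0.06],"rot":[0,0,0],"hand":0},{"slide":[0,0,0.09],"rot":[0,0,0],"hand":0},{"slide":[0,0,0.12],"rot":[0,0,0],"hand":0},{"slide":[0,0,0.15],"rot":[0,0,0],"hand":0},{"slide":[0,0,0.15],"rot":[0,0,0],"hand":0},{"slide":[0,0,0.15],"rot":[0,0,0],"hand":0},{"slide":[0,0,0.15],"rot":[0,0,0],"hand":0},{"slide":[0,0,0.15],"rot":[0,0,0],"hand":0},{"slide":[0,0,0.15],"rot":[0,0,0],"hand":0}]'
```

```text
t: 6.03
tcp_pos: [0.5284, 0.3314, 0.1208]
eef_rot: [[-0.918, 0.398, 0.0], [0.398, 0.918, 0.001], [-0.0, 0.001, -1.0]]
contact_force: [-3.9, -2.0, 16.0]
gripper_width: -0.0001
grip_force: 7.6
```

Run:
```python
from h import *
c=snap('scene','s2');t=snap('top','t2')
cv2.imwrite('pics/z2.png',cv2.resize(np.hstack([c['image'][170:290,280:400],t['image'][130:250,90:210]])[:,:,::-1],(800,400),interpolation=cv2.INTER_CUBIC))
s=manip.read_state();print(s['contact_force'],s['torque'],s['tcp_pos'])
```

```text
[-4.44407459 -2.73997433 15.45852374] [-0.63405768  1.04376866  0.01575311] [0.52843901 0.33138947 0.12082471]
```

View pics/z2.png

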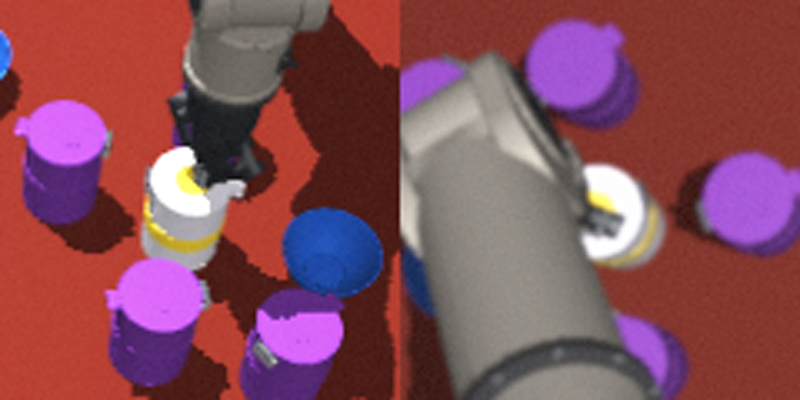

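The picture shows the lid lying level with the tips pressing at 15 to 16 N. That is enough, so I'll back straight off.

```bash
python3 -m creep '[{"slide":[0,0,-0.1],"rot":[0,0,0],"hand":0},{"slide":[0,0,-0.2],"rot":[0,0,0],"hand":0},{"slide":[0,0,-0.4],"rot":[0,0,0],"hand":0},{"slide":[0,0,-0.8],"rot":[0,0,0],"hand":0},{"slide":[0,0,-1.5],"rot":[0,0,0],"hand":0},{"slide":[0,0,-3],"rot":[0,0,0],"hand":0},{"slide":[0,0,-5],"rot":[0,0,0],"hand":0},{"slide":[0,0,-7.5],"rot":[0,0,0],"hand":0},{"slide":[0,0,-10],"rot":[0,0,0],"hand":0},{"slide":[0,0,-11],"rot":[0,0,0],"hand":0}]' && python3 -m creep '[{"slide":[2,1,0],"rot":[0,0,0],"hand":0},{"slide":[4,2,0],"rot":[0,0,0],"hand":0},{"slide":[6.5,3,0],"rot":[0,0,0],"hand":0},{"slide":[9,4,0],"rot":[0,0,0],"hand":0},{"slide":[11.5,5.2,0],"rot":[0,0,0],"hand":0},{"slide":[14,6.4,0],"rot":[0,0,0],"hand":0},{"slide":[16.5,7.5,0],"rot":[0,0,0],"hand":0},{"slide":[18.5,8.5,0],"rot":[0,0,0],"hand":0},{"slide":[20,9,0],"rot":[0,0,0],"hand":0},{"slide":[20,9,0],"rot":[0,0,0],"hand":0}]'  && python3 -m creep '[{"slide":[2,1,0],"rot":[0,0,0],"hand":0},{"slide":[4,2,0],"rot":[0,0,0],"hand":0},{"slide":[6.5,3,0],"rot":[0,0,0],"hand":0},{"slide":[9,4,0],"rot":[0,0,0],"hand":0},{"slide":[11.5,5.2,0],"rot":[0,0,0],"hand":0},{"slide":[13,6,0],"rot":[0,0,0],"hand":0},{"slide":[14,6.5,0],"rot":[0,0,0],"hand":0},{"slide":[14,6.5,0],"rot":[0,0,0],"hand":0},{"slide":[14,6.5,0],"rot":[0,0,0],"hand":0},{"slide":[14,6.5,0],"rot":[0,0,0],"hand":0}]'
python3 - <<'E'
from h import *
S=snap('scene','s3');T=snap('top','t3')
cv2.imwrite('pics/z3.png',cv2.resize(np.hstack([S['image'][170:290,280:400],T['image'][130:250,90:210]])[:,:,::-1],(800,400),interpolation=cv2.INTER_CUBIC))
P=[]
for n in('s3','t3'):
    im=cv2.imread(f'pics/{n}.png');m=cv2.inRange(cv2.cvtColor(im,cv2.COLOR_BGR2HSV),(22,120,120),(35,255,255))
    k,l,st,ce=cv2.connectedComponentsWithStats(m);L=[(s[:5].tolist(),c) for s,c in zip(st[1:],ce[1:]) if s[4]>8];print(n,L);P.append(L[0][1])
print(tri(S,P[0],T,P[1]), manip.read_state()['contact_force'])
E
```

```text
t: 6.97
tcp_pos: [0.5293, 0.3318, 0.2338]
eef_rot: [[-0.917, 0.398, 0.003], [0.398, 0.917, 0.003], [-0.002, 0.004, -1.0]]
contact_force: [0.0, 0.0, 0.1]
gripper_width: 0.0001
grip_force: 0.0
t: 7.8
tcp_pos: [0.3771, 0.4962, 0.2298]
eef_rot: [[-0.919, 0.393, -0.001], [0.393, 0.919, 0.001], [0.001, 0.0, -1.0]]
contact_force: [-0.7, -0.6, -0.9]
gripper_width: -0.0001
grip_force: 0.0
t: 8.63
tcp_pos: [0.2795, 0.6075, 0.2298]
eef_rot: [[-0.917, 0.399, 0.001], [0.399, 0.917, -0.001], [-0.001, -0.0, -1.0]]
contact_force: [0.9, -0.2, 0.7]
gripper_width: 0.0004
grip_force: 0.0
s3 [([507, 94, 5, 6, 21], array([508.76190476,  96.42857143])), ([333, 220, 10, 8, 59], array([337.30508475, 223.6440678 ])), ([323, 231, 23, 15, 84], array([332.96428571, 240.96428571]))]
t3 [([145, 189, 8, 9, 55], array([148.32727273, 192.74545455]))]
(array([0.43875147, 0.41153019, 0.71799043]), np.float64(0.4577528034650469)) [-0.61516962 -0.52512658  0.48531788]
```

View pics/z3.png

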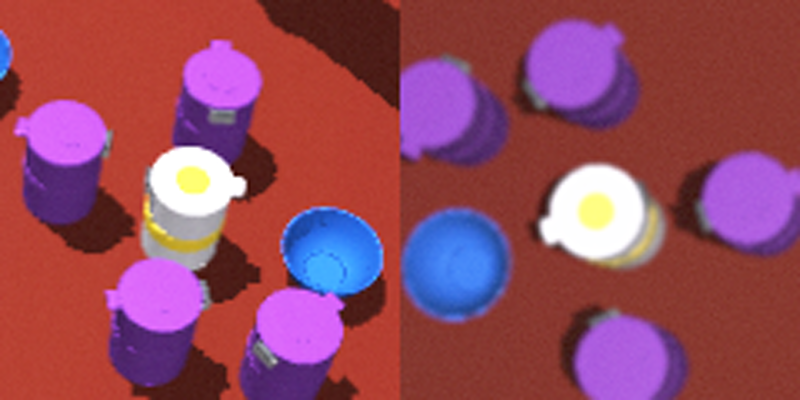

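The lid looks shut, with the tab level at (237,186) in the left crop, and the band hasn't moved. I'll check the remaining angle with numbers.

Run:
```python
from h import *
from scipy.optimize import least_squares
S=pickle.load(open('pics/s3.pkl','rb'));T=pickle.load(open('pics/t3.pkl','rb'))
d=[(337.305,223.644),(148.327,192.745)]
D=[(335.6,219.6),(149.3,190.7)]
B=[(351,225.8),(134.5,198.3)]
print(tri(S,d[0],T,d[1]),tri(S,B[0],T,B[1]))
def P(p,q):
    x,y,w=p;e=np.array([np.cos(w),np.sin(w),0]);z=np.array([0,0,1]);h=np.array([x,y,.117])+.046*e
    r=-e*np.cos(q)+z*np.sin(q);n=e*np.sin(q)+z*np.cos(q);return h+.046*r+.004*n,h+.098*r+.001*n
def f(v):
    o=[]
    for q,dd,bb in((v[3],D,[(350.5,217.3),(134.5,195.8)]),(v[4],d,B)):
        a,b=P(v[:3],q)
        for c,i in((S,0),(T,1)): o+=[np.subtract(proj(c,a),dd[i]),np.subtract(proj(c,b),bb[i])]
    return np.concatenate(o)
r=least_squares(f,[.533,.32,-1.14,.56,.02]);print(r.x,r.fun.round(1))
```

```text
(array([0.53369836, 0.3198495 , 0.12489248]), np.float64(0.000836378506170449)) (array([0.51583757, 0.36448842, 0.12226354]), np.float64(0.000359581475113622))
[ 0.53337005  0.31881805 -1.17503552  0.53702177  0.02774005] [-0.1  0.5 -0.7  0.4  0.6  0.2 -0.4 -0.3 -0.2  0.2  0.7  0.   0.7  0.2
 -0.7  0.9]
```

```bash
python3 -c "
from cell import manip
print(manip.hand_in())"
```

```text
the job is handed in; nothing more can be done
None
```

I pressed the yellow-dotted lid shut, took the hand clear and handed the job in. The last pictures put the lid at about 0.03 rad (limit 0.06), the force readings peaked at about 16 N, and the yellow canister didn't visibly move; I kept well clear of the red canister, plate and ladle but did not re-check them, and `hand_in` returned no verdict.

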